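Line up the ceramic jars by height on the bamboo shelf unit

ROBOT

A 6-joint arm with a two-finger parallel gripper is mounted at the origin on the work surface. World frame = base frame: x ahead of the robot, y to its left, z up, the work surface at z = 0. Lengths are in m, angles in rad, forces in N, time in s.
With the tool pointing down it reaches from about 0.275 to 0.825 m from the base axis. Payload 5.2 kg.
Tool frame: the origin (TCP) lies midway between the tips of the shut fingers; the grasp point (between the pads) lies 19 mm behind it; z points along the fingers, y is the line along which they close (so a half turn about z gives the same grasp; the last joint's range is limited). The gripper opens to 93 mm and grips with 3 to 60 N. Pads are 15 mm wide; open, the fingers measure 128 mm over their backs; the gripper's body (75 mm by 188 mm) begins 65 mm behind the grasp point.
Start: joints at [0.907, 0.259, 1.535, -0, 1.348, -0.203], TCP at [0.245, 0.493, 0.219] pointing down, gripper open.
Joint ranges: [-3.14, 3.14], [-0.91, 2.08], [0.19, 2.58], [-1.22, 4.36], [0.22, 2.71], [-3.12, 3.12]. Speed limits (rad/s): [2.57, 2.57, 3.14, 3.14, 3.14, 3.14].

INTERFACE

Orientations are given as a unit quaternion [x, y, z, w].
In Python, from workcell import robot gives the robot as it stands. The module is installed in compiled form; this text tells all that it offers.
- The arm moves only by the tool move_arm, never from a script. Its argument "targets" is a list of rows, each an object of numbers: "claw": the gripper command: -1 is fully open, 1 is shut, values between are in proportion; "dx", "dy", "dz": the shift along the tool's x, y, z as a fraction of full scale; "twist": the turn about the tool's z as a fraction of full scale. In form: [{"claw": .., "dx": .., "dy": .., "dz": .., "twist": ..}, ...]. A call has 1 to 12 rows; each row shifts and turns the commanded pose from where the row before left it, along the tool's axes as they then stand; what a row does not reach is not made up. Full scale, the value 1, is 0.1 m for a shift and pi/2 rad for a turn. A row lasts 1/12 s, in which the tool goes at most 41.7 mm and 7.16 degrees, less where a joint would pass 70% of its speed; a pose out of reach is approached as far as the arm can. A call with a number of a shift or a turn outside -1 to 1 is refused whole. A call with a gripper value outside its range is refused whole. The fingers move at their own pace and stop on an object; "force" is the grip in N (left out, the last holds). Time passes only in rows, so rows that do not move let the fingers close. It gives the time, the measured TCP pose, the force, the opening and the grip force at its end, in the units of the state.
- robot.get_obs(): the state, without advancing time (a new reading comes with each control period).
- robot.snapshot(name): name is "scene" or "top"; returns the picture (420x560x3 uint8, red, green, blue); there is no depth.
- robot.get_calibration(name): a dict with "fx", "fy", "cx", "cy" (pixels), "cam_to_world" (4x4, takes a point from camera to world coordinates). Camera axes: x right, y down, z forward; pixel columns grow to the right and rows downward; lengths in m; the calibration is good to about 2 mm. A picture is of the moment at which its call begins. get_calibration takes no time and is no camera call.
- robot.sign_off(): hands the job in; it is judged then, once.
Trained networks look in the newest picture that a camera, given by its name, has taken for a name from the list of things; names that differ only in an ending like _2 or _b are one class to them, and where a whole thing is asked for, a point or a joint stands for the part that bears it (a point fixed in the world has none). Each returns a list of dicts, best first, with "conf" (0 to 1); they miss things now and then, are a little off and sometimes report something else, mostly with a low value. They report only what shows in the picture. A call takes as long as a camera call. They do not tell look-alikes from the thing itself.
- robot.outline_of(camera, target): "region" (420x560 bool, what is visible of it).
- robot.place_of(camera, target): "point" ([x, y, z] in m, in world coordinates, good to about 4 mm: a listed point, or the origin of a listed thing).
The state is a dict: "clock": time; "joints": joint angles; "qd": joint speeds; "joint_torque": joint torques, N m; "position": TCP position; "tcp_rot": TCP orientation; "ft_force": force on the tool from outside, world axes, zero at the start; "wrist_torque": the same for the moment, N m; "width": opening from 0.0 (shut) to 1.0 (fully open); "gripper_force": force on a finger pad.
Only numpy, scipy, OpenCV 4.12 (cv2) and the standard library are available. Lean on these libraries where they do the work, as an engineer would, in place of code of your own. Each camera call takes 0.05 s, during which the arm holds its last target. There are 200 camera calls.

TASK

Take the four ceramic jars from the table and line them up on top of the bamboo shelf unit in order of height, one centred on each cork pad, with the shortest at the end where the red funnel stands and the tallest at the end where the grey press disc lies. Set each jar down gently and upright, never dropping it or knocking it over, and leave the funnel and the press disc where they are.

Things in the scene. Friction and masses are not known exactly. Their poses are not given: they have to be found in the camera images.
- jar_blue: Dark blue glazed ceramic jar, a plain upright cylinder with a flat round lid of the same glaze and a small bamboo knob (16 mm across, 10 mm high); 44 mm in diameter, 56 mm high in all: straight ceramic wall up to 38 mm, then 8 mm of lid (4 mm narrower than the wall) and 10 mm of knob. About 90 g. Origin at the centre of its underside, z up. Starts on the table, upright. Lid fixed.
- jar_white: White glazed ceramic jar, a plain upright cylinder with a flat round lid of the same glaze and a small bamboo knob (16 mm across, 10 mm high); 50 mm in diameter, 74 mm high in all: straight ceramic wall up to 56 mm, then 8 mm of lid (4 mm narrower than the wall) and 10 mm of knob. About 140 g. Origin at the centre of its underside, z up. Starts on the table, upright. Lid fixed.
- jar_brown: Brown glazed ceramic jar, a plain upright cylinder with a flat round lid of the same glaze and a small bamboo knob (16 mm across, 10 mm high); 56 mm in diameter, 92 mm high in all: straight ceramic wall up to 74 mm, then 8 mm of lid (4 mm narrower than the wall) and 10 mm of knob. About 200 g. Origin at the centre of its underside, z up. Starts on the table, upright. Lid fixed.
- jar_green: Pale green glazed ceramic jar, a plain upright cylinder with a flat round lid of the same glaze and a small bamboo knob (16 mm across, 10 mm high); 62 mm in diameter, 110 mm high in all: straight ceramic wall up to 92 mm, then 8 mm of lid (4 mm narrower than the wall) and 10 mm of knob. About 280 g. Origin at the centre of its underside, z up. Starts on the table, upright. Lid fixed.
- pad_1: Cork pad, 72 mm across, 3 mm thick, glued on the shelf unit: leftmost as the robot sees it (the +y end) of a row of four, 90 mm apart. Origin at its underside's centre, 150 mm above the table; jars stand 3 mm higher. Axes: y along the row from pad_4 towards pad_1, x across it, away from the robot.
- pad_2: Cork pad, 72 mm across, 3 mm thick, glued on the shelf unit: second from the left of a row of four, 90 mm apart. Origin at its underside's centre. Same height and axes as pad_1. The fixed bamboo unit under the pads is a closed box 130 mm deep (x), 390 mm long (y), 150 mm high, centred under the row; its door faces the robot.
- pad_3: Cork pad, 72 mm across, 3 mm thick, glued on the shelf unit: third from the left of a row of four, 90 mm apart. Origin at its underside's centre. Same height, axes and shelf unit as pad_1.
- pad_4: Cork pad, 72 mm across, 3 mm thick, glued on the shelf unit: rightmost (the -y end) of a row of four, 90 mm apart. Origin at its underside's centre. Same height, axes and shelf unit as pad_1.
- funnel: Red plastic funnel standing upside down on the table beside one end of the shelf unit: rim 92 mm across below, spout 32 mm across up, 70 mm high, small hanging tab at the rim. Origin at the centre of its rim on the table. It stands beyond either pad_1's end or pad_4's end of the row; that end gets the shortest jar. Loose and light; not to be moved.
- press_disc: Grey hard silicone press disc lying flat on the table beside the other end of the shelf unit: 76 mm across, 12 mm thick, with a 20 mm wide, 12 mm high knob on top. Origin at the centre of its underside. Loose; not to be moved.
Mind the look-alikes: they are no part of the job. Leave any purple or yellow look-alike of the jar_green alone.

How it is judged:
By the outcome, as a careful person would: the job done as asked, in the order asked, and still so for the second after the job is handed in, with the robot touching nothing.
It also fails if it takes over 106 s, if anything falls off the work surface, if the arm or the gripper's body presses on something with over 40 N, if the wrist force passes 120 N, or if a joint passes its speed limit or range.

## Working session

There is one attempt and no reset: what is moved stays moved. The work goes in short steps, Python scripts to look and compute and a tool call to move; the robot and the scene stay as the last step left them, time stands still between calls to the robot, and variables do not carry over. Pictures are saved under pics/ and viewed, at most 14 in all, crops included, and the job is handed in when it is done.

Besides the shell and the picture viewer there is one more tool, called after "Call:" as a command line: name --argument value ..., lists and objects as JSON in quotes. move_arm: Moves the arm, as the interface text tells. Shift numbers are shares of 0.1 m and turn numbers shares of pi/2 rad, none past 1 either way. Its arguments: {"type":"object","properties":{"targets":{"type":"array","items":{"type":"object","properties":{"claw":{"type":"number"},"dx":{"type":"number","minimum":-1,"maximum":1},"dy":{"type":"number","minimum":-1,"maximum":1},"dz":{"type":"number","minimum":-1,"maximum":1},"twist":{"type":"number","minimum":-1,"maximum":1}}}},"force":{"type":"number"}},"required":["targets"]}

```bash
mkdir -p pics; cat > h.py <<'E'
import numpy as np,cv2
from workcell import robot
def save(n,img,crop=None,s=1):
    if crop: x0,y0,x1,y1=crop; img=img[y0:y1,x0:x1]
    cv2.imwrite(f'pics/{n}.png',cv2.resize(img[:,:,::-1],None,fx=s,fy=s,interpolation=cv2.INTER_CUBIC))
def proj(c,p):
    k=robot.get_calibration(c);q=np.linalg.inv(k['cam_to_world'])@np.r_[p,1]
    return [round(k['fx']*q[0]/q[2]+k['cx']),round(k['fy']*q[1]/q[2]+k['cy'])]
def back(c,u,v,z):
    k=robot.get_calibration(c);T=np.array(k['cam_to_world']);d=T[:3,:3]@[(u-k['cx'])/k['fx'],(v-k['cy'])/k['fy'],1]
    return T[:3,3]+d*(z-T[2,3])/d[2]
E
python3 - <<'E'
from h import *
a=robot.snapshot('scene');b=robot.snapshot('top')
save('s0',a);save('t0',b)
for c in('scene','top'):
  print(c,np.round(np.array(robot.get_calibration(c)['cam_to_world'])[:3,3],3))
  for n in ['jar_blue','jar_white','jar_brown','jar_green','pad_1','pad_2','pad_3','pad_4','funnel','press_disc']:
    for r in robot.place_of(c,n): print(n,round(r['conf'],2),np.round(r['point'],3),proj(c,r['point']))
o=robot.get_obs();print(o['clock'],o['tcp_rot'],o['position'])
E
```

```text
scene [1.01  0.754 1.005]
jar_blue 0.84 [ 0.484  0.29  -0.001] [360, 313]
jar_blue 0.53 [ 0.698  0.265 -0.002] [281, 345]
jar_white 0.73 [0.447 0.104 0.002] [328, 257]
jar_white 0.46 [ 0.676 -0.295 -0.001] [192, 202]
jar_brown 0.67 [ 0.675 -0.291  0.001] [193, 202]
jar_brown 0.55 [ 0.468 -0.323  0.002] [247, 174]
jar_green 0.65 [ 0.476 -0.201 -0.002] [264, 197]
jar_green 0.64 [ 0.461 -0.416 -0.001] [236, 159]
jar_green 0.62 [ 0.439 -0.111 -0.   ] [289, 210]
jar_green 0.59 [ 0.334 -0.095  0.   ] [321, 201]
jar_green 0.31 [0.442 0.104 0.001] [330, 257]
pad_1 0.9 [ 0.645 -0.139  0.149] [220, 191]
pad_1 0.86 [0.654 0.039 0.15 ] [249, 234]
pad_1 0.76 [0.657 0.128 0.15 ] [266, 258]
pad_1 0.68 [ 0.65  -0.049  0.155] [234, 210]
pad_2 0.9 [ 0.645 -0.139  0.149] [220, 191]
pad_2 0.86 [0.654 0.039 0.15 ] [249, 234]
pad_2 0.76 [0.657 0.128 0.15 ] [266, 258]
pad_2 0.68 [ 0.65  -0.049  0.155] [234, 210]
pad_3 0.9 [ 0.645 -0.139  0.149] [220, 191]
pad_3 0.86 [0.654 0.039 0.15 ] [249, 234]
pad_3 0.76 [0.657 0.128 0.15 ] [266, 258]
pad_3 0.68 [ 0.65  -0.049  0.155] [234, 210]
pad_4 0.9 [ 0.645 -0.139
[... 851 characters left out ...]
1] [247, 161]
pad_2 0.58 [ 0.649 -0.048  0.146] [281, 162]
pad_3 0.88 [ 0.651 -0.144  0.149] [319, 161]
pad_3 0.87 [0.656 0.126 0.147] [212, 160]
pad_3 0.71 [0.652 0.037 0.151] [247, 161]
pad_3 0.58 [ 0.649 -0.048  0.146] [281, 162]
pad_4 0.88 [ 0.651 -0.144  0.149] [319, 161]
pad_4 0.87 [0.656 0.126 0.147] [212, 160]
pad_4 0.71 [0.652 0.037 0.151] [247, 161]
pad_4 0.58 [ 0.649 -0.048  0.146] [281, 162]
funnel 0.92 [ 0.677 -0.3    0.001] [370, 166]
funnel 0.59 [ 0.44  -0.11   0.001] [304, 251]
press_disc 0.62 [0.701 0.266 0.004] [170, 160]
press_disc 0.46 [ 0.65  -0.143  0.151] [318, 161]
1.1 [ 2.28372918e-01  9.73573731e-01  6.00428216e-06 -9.28758509e-06] [0.24455273 0.49264688 0.21866719]
```

View pics/s0.png

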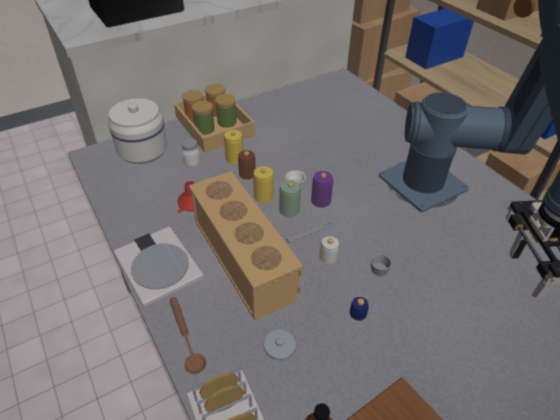

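View pics/t0.png

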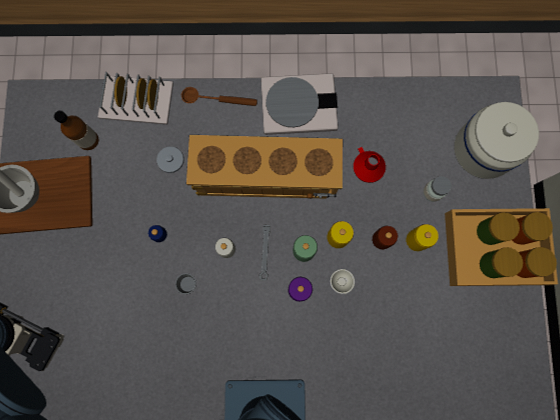

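The scene shows the red funnel at the −y end (top px 369,166) and the grey disc at the +y end (170,160). So blue goes to pad_4, white to pad_3, brown to pad_2 and green to pad_1.

Green-jar candidates in the top view are pale green (305,248), yellow (341,234), yellow (422,237) and purple (300,289). Only (305,248) is pale green. I'll confirm that in one crop and check the knob positions.

```bash
python3 - <<'E'
from h import *
t=robot.snapshot('top');s=robot.snapshot('scene')
J={'blue':(.485,.291,.056),'white':(.445,.104,.074),'brown':(.4685,-.321,.092),'green':(.440,-.110,.110)}
for n,p in J.items():
  for c,im in(('top',t),('scene',s)):
    u,v=proj(c,p);w=im[v-7:v+8,u-7:u+8].astype(int)
    hsv=cv2.cvtColor(w.astype(np.uint8),cv2.COLOR_RGB2HSV)
    m=(hsv[...,0]>8)&(hsv[...,0]<24)&(hsv[...,1]>70)&(hsv[...,2]>110)
    ys,xs=np.nonzero(m)
    if len(xs): print(n,c,len(xs),[u,v],np.round(back(c,u-7+xs.mean(),v-7+ys.mean(),p[2]-(.002)),3))
P=np.array([[.648,-.1415],[.650,-.0485],[.6525,.0385],[.6565,.127]])
print('yaw',np.polyfit(P[:,1],P[:,0],1),P.mean(0))
save('c1',np.hstack([cv2.resize(t[190:310,130:450],(800,300)),]))
a=cv2.resize(t[205:305,270:440],(680,400))
save('c1',a)
E
```

```text
blue top 21 [153, 233] [0.489 0.288 0.054]
blue scene 30 [363, 301] [0.49  0.29  0.054]
white top 28 [223, 247] [0.448 0.103 0.072]
white scene 16 [331, 239] [0.449 0.105 0.072]
brown top 26 [388, 235] [ 0.47  -0.323  0.09 ]
brown scene 54 [246, 152] [ 0.472 -0.338  0.09 ]
green top 27 [306, 246] [ 0.441 -0.109  0.108]
green scene 19 [290, 183] [ 0.442 -0.107  0.108]
yaw [0.03131928 0.65194183] [ 0.65175  -0.006125]
```

View pics/c1.png

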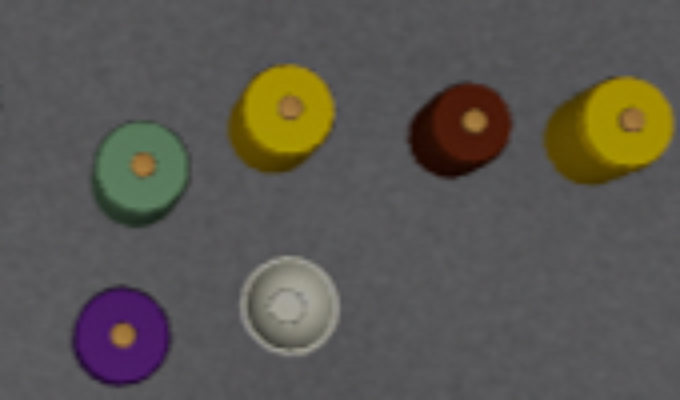

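The crop confirms it: pale green at (143,165) is the only green jar. The yellow ones at (290,107) and (630,120) and the purple at (122,335) are look-alikes to leave alone. Knob positions agree between the cameras. The first move turns the tool so the fingers close along world x.

Call:
move_arm --targets '[{"twist": 0.0785, "claw": -1}, {"twist": 0.0785}, {"twist": 0.0785}, {"twist": 0.0785}, {"twist": 0.0785}, {"twist": 0.0785}, {"twist": 0.0785}, {"twist": 0.0785}, {"twist": 0.0785}, {"dx": -0.1, "dy": 0.1}]' --force 25

```text
$.targets[0]: bad value
```

Call:
move_arm --targets '[{"claw": -1, "dx": 0, "dy": 0, "dz": 0, "twist": 0.0785}, {"claw": -1, "dx": 0, "dy": 0, "dz": 0, "twist": 0.0785}, {"claw": -1, "dx": 0, "dy": 0, "dz": 0, "twist": 0.0785}, {"claw": -1, "dx": 0, "dy": 0, "dz": 0, "twist": 0.0785}, {"claw": -1, "dx": 0, "dy": 0, "dz": 0, "twist": 0.0785}, {"claw": -1, "dx": 0, "dy": 0, "dz": 0, "twist": 0.0785}, {"claw": -1, "dx": 0, "dy": 0, "dz": 0, "twist": 0.0785}, {"claw": -1, "dx": 0, "dy": 0, "dz": 0, "twist": 0.0785}, {"claw": -1, "dx": 0, "dy": 0, "dz": 0, "twist": 0.0785}, {"claw": -1, "dx": -0.1, "dy": 0.1, "dz": 0, "twist": 0}]' --force 25

```text
clock: 2.03
position: [0.2534, 0.4836, 0.2187]
tcp_rot: [0.709, 0.705, 0.0, -0.001]
ft_force: [0.7, 0.5, 0.2]
width: 0.997
gripper_force: 0.0
```

Call:
move_arm --targets '[{"claw": -1, "dx": -0.24, "dy": 0.29, "dz": 0.14, "twist": 0}, {"claw": -1, "dx": -0.24, "dy": 0.29, "dz": 0.14, "twist": 0}, {"claw": -1, "dx": -0.24, "dy": 0.29, "dz": 0.14, "twist": 0}, {"claw": -1, "dx": -0.24, "dy": 0.29, "dz": 0.14, "twist": 0}, {"claw": -1, "dx": -0.24, "dy": 0.29, "dz": 0.14, "twist": 0}, {"claw": -1, "dx": -0.24, "dy": 0.29, "dz": 0.14, "twist": 0}, {"claw": -1, "dx": -0.24, "dy": 0.29, "dz": 0.14, "twist": 0}, {"claw": -1, "dx": -0.24, "dy": 0.29, "dz": 0.14, "twist": 0}, {"claw": -1, "dx": 0, "dy": 0, "dz": 0, "twist": 0}, {"claw": -1, "dx": 0, "dy": 0, "dz": 0, "twist": 0}]'

```text
clock: 2.87
position: [0.4875, 0.2889, 0.1055]
tcp_rot: [0.708, 0.706, -0.001, -0.0]
ft_force: [-0.3, 0.2, 0.2]
width: 0.998
gripper_force: 0.0
```

```bash
python3 - <<'E'
from h import *
s=robot.snapshot('scene');o=robot.get_obs();print(o['clock'],o['position'],o['tcp_rot'])
save('a1',s,(250,200,530,410),2.5)
E
```

```text
2.9167 [0.48665747 0.29013617 0.10619603] [ 7.07781871e-01  7.06430688e-01 -5.25525641e-04 -4.80138113e-04]
```

View pics/a1.png

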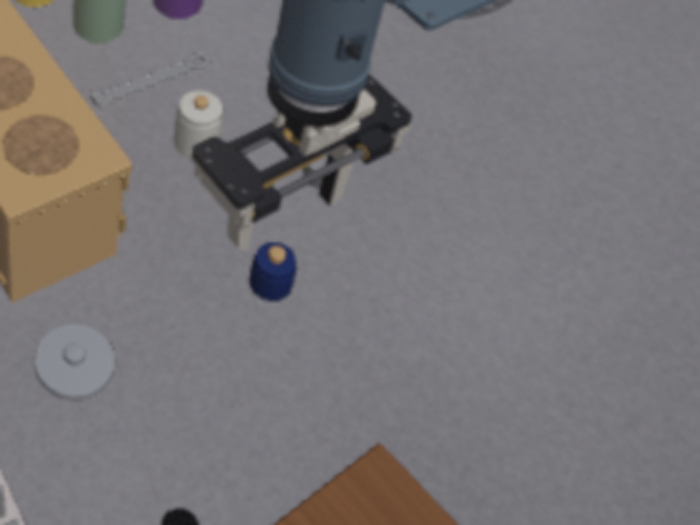

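The gripper straddles the blue jar (px 273,270 in the crop). Next I descend and grip.

Call:
move_arm --targets '[{"claw": -1, "dx": 0, "dy": 0.02, "dz": 0.25, "twist": 0}, {"claw": -1, "dx": 0, "dy": 0, "dz": 0.25, "twist": 0}, {"claw": -1, "dx": 0, "dy": 0, "dz": 0.25, "twist": 0}, {"claw": -1, "dx": 0, "dy": 0, "dz": 0.15, "twist": 0}, {"claw": -1, "dx": 0, "dy": 0, "dz": 0.08, "twist": 0}, {"claw": -1, "dx": 0, "dy": 0, "dz": 0, "twist": 0}, {"claw": 1, "dx": 0, "dy": 0, "dz": 0, "twist": 0}, {"claw": 1, "dx": 0, "dy": 0, "dz": 0, "twist": 0}, {"claw": 1, "dx": 0, "dy": 0, "dz": 0, "twist": 0}, {"claw": 1, "dx": 0, "dy": 0, "dz": 0, "twist": 0}, {"claw": 1, "dx": 0, "dy": 0, "dz": 0, "twist": 0}, {"claw": 1, "dx": 0, "dy": 0, "dz": 0, "twist": 0}]' --force 25

```text
clock: 3.92
position: [0.4889, 0.2908, 0.0092]
tcp_rot: [0.707, 0.707, 0.0, 0.0]
ft_force: [-0.3, -0.5, 0.4]
width: 0.622
gripper_force: 0.0
```

Call:
move_arm --targets '[{"claw": 1, "dx": 0, "dy": 0, "dz": 0, "twist": 0}, {"claw": 1, "dx": 0, "dy": 0, "dz": 0, "twist": 0}, {"claw": 1, "dx": 0, "dy": 0, "dz": 0, "twist": 0}, {"claw": 1, "dx": 0, "dy": 0, "dz": 0, "twist": 0}, {"claw": 1, "dx": 0, "dy": 0, "dz": 0, "twist": 0}, {"claw": 1, "dx": 0, "dy": 0, "dz": 0, "twist": 0}]' --force 25

```text
clock: 4.42
position: [0.4886, 0.2907, 0.0087]
tcp_rot: [0.707, 0.707, -0.0, 0.0]
ft_force: [-0.7, -1.0, 2.8]
width: 0.467
gripper_force: 25.0
```

Call:
move_arm --targets '[{"claw": 1, "dx": 0, "dy": 0, "dz": -0.1, "twist": 0}, {"claw": 1, "dx": 0, "dy": 0, "dz": -0.3, "twist": 0}, {"claw": 1, "dx": 0, "dy": 0, "dz": -0.35, "twist": 0}, {"claw": 1, "dx": 0, "dy": 0, "dz": -0.35, "twist": 0}, {"claw": 1, "dx": 0, "dy": 0, "dz": -0.35, "twist": 0}, {"claw": 1, "dx": 0, "dy": 0, "dz": -0.35, "twist": 0}, {"claw": 1, "dx": -0.1, "dy": 0.04, "dz": -0.2, "twist": 0}, {"claw": 1, "dx": -0.3, "dy": 0.1, "dz": 0, "twist": 0}, {"claw": 1, "dx": -0.35, "dy": 0.13, "dz": 0, "twist": 0}, {"claw": 1, "dx": -0.35, "dy": 0.13, "dz": 0, "twist": 0}, {"claw": 1, "dx": -0.35, "dy": 0.13, "dz": 0, "twist": 0}, {"claw": 1, "dx": -0.35, "dy": 0.13, "dz": 0, "twist": 0}]'

```text
clock: 5.42
position: [0.5547, 0.1093, 0.2093]
tcp_rot: [0.707, 0.707, 0.0, 0.0]
ft_force: [0.8, -0.1, -1.2]
width: 0.466
gripper_force: 25.0
```

Call:
move_arm --targets '[{"claw": 1, "dx": -0.35, "dy": 0.13, "dz": 0, "twist": 0}, {"claw": 1, "dx": -0.35, "dy": 0.13, "dz": 0, "twist": 0}, {"claw": 1, "dx": -0.35, "dy": 0.13, "dz": 0, "twist": 0}, {"claw": 1, "dx": -0.35, "dy": 0.13, "dz": 0, "twist": 0}, {"claw": 1, "dx": -0.35, "dy": 0.13, "dz": 0, "twist": 0}, {"claw": 1, "dx": -0.35, "dy": 0.13, "dz": 0, "twist": 0}, {"claw": 1, "dx": -0.3, "dy": 0.13, "dz": 0, "twist": 0}, {"claw": 1, "dx": -0.12, "dy": 0.05, "dz": 0, "twist": 0}, {"claw": 1, "dx": 0, "dy": 0, "dz": 0, "twist": 0}, {"claw": 1, "dx": 0, "dy": 0, "dz": 0, "twist": 0}]'

```text
clock: 6.25
position: [0.6503, -0.1413, 0.2083]
tcp_rot: [0.707, 0.707, -0.0, -0.001]
ft_force: [0.7, 1.2, -0.0]
width: 0.472
gripper_force: 25.0
```

Call:
move_arm --targets '[{"claw": 1, "dx": 0, "dy": -0.02, "dz": 0.15, "twist": 0}, {"claw": 1, "dx": 0, "dy": 0, "dz": 0.15, "twist": 0}, {"claw": 1, "dx": 0, "dy": 0, "dz": 0.08, "twist": 0}, {"claw": 1, "dx": 0, "dy": 0, "dz": 0.03, "twist": 0}, {"claw": 1, "dx": 0, "dy": 0, "dz": 0.02, "twist": 0}, {"claw": 1, "dx": 0, "dy": 0, "dz": 0, "twist": 0}, {"claw": 1, "dx": 0, "dy": 0, "dz": 0, "twist": 0}]'

```text
clock: 6.83
position: [0.6491, -0.1409, 0.1665]
tcp_rot: [0.707, 0.707, 0.0, 0.001]
ft_force: [0.2, 0.7, -0.8]
width: 0.469
gripper_force: 25.0
```

Call:
move_arm --targets '[{"claw": 1, "dx": 0, "dy": 0, "dz": 0.02, "twist": 0}, {"claw": 1, "dx": 0, "dy": 0, "dz": 0.015, "twist": 0}, {"claw": 1, "dx": 0, "dy": 0, "dz": 0.01, "twist": 0}, {"claw": 1, "dx": 0, "dy": 0, "dz": 0, "twist": 0}, {"claw": 1, "dx": 0, "dy": 0, "dz": 0, "twist": 0}]'

```text
clock: 7.25
position: [0.6489, -0.1413, 0.1618]
tcp_rot: [0.707, 0.707, 0.0, 0.0]
ft_force: [-1.0, 0.1, 2.9]
width: 0.467
gripper_force: 25.0
```

Call:
move_arm --targets '[{"claw": -0.6, "dx": 0, "dy": 0, "dz": 0, "twist": 0}, {"claw": -0.6, "dx": 0, "dy": 0, "dz": 0, "twist": 0}, {"claw": -0.6, "dx": 0, "dy": 0, "dz": 0, "twist": 0}, {"claw": -0.6, "dx": 0, "dy": 0, "dz": 0, "twist": 0}, {"claw": -0.6, "dx": 0, "dy": 0, "dz": 0, "twist": 0}, {"claw": -0.6, "dx": 0, "dy": 0, "dz": 0, "twist": 0}]'

```text
clock: 7.75
position: [0.6486, -0.1412, 0.161]
tcp_rot: [0.707, 0.707, -0.0, -0.0]
ft_force: [-1.9, -0.1, -0.2]
width: 0.793
gripper_force: 0.0
```

Call:
move_arm --targets '[{"claw": -0.8, "dx": 0, "dy": 0, "dz": -0.15, "twist": 0}, {"claw": -0.8, "dx": 0, "dy": 0, "dz": -0.3, "twist": 0}, {"claw": -0.8, "dx": 0, "dy": 0, "dz": -0.3, "twist": 0}, {"claw": -0.8, "dx": 0, "dy": 0, "dz": -0.3, "twist": 0}, {"claw": -1, "dx": 0.27, "dy": -0.22, "dz": 0, "twist": 0}, {"claw": -1, "dx": 0.27, "dy": -0.22, "dz": 0, "twist": 0}, {"claw": -1, "dx": 0.27, "dy": -0.22, "dz": 0, "twist": 0}, {"claw": -1, "dx": 0.27, "dy": -0.22, "dz": 0, "twist": 0}, {"claw": -1, "dx": 0.27, "dy": -0.22, "dz": 0, "twist": 0}, {"claw": -1, "dx": 0.27, "dy": -0.22, "dz": 0, "twist": 0}, {"claw": -1, "dx": 0.27, "dy": -0.22, "dz": 0, "twist": 0}, {"claw": -1, "dx": 0.27, "dy": -0.22, "dz": 0, "twist": 0}]'

```text
clock: 8.75
position: [0.4713, 0.0758, 0.2662]
tcp_rot: [0.707, 0.707, 0.0, 0.0]
ft_force: [0.5, 0.1, -0.2]
width: 1.0
gripper_force: 0.0
```

Call:
move_arm --targets '[{"claw": -1, "dx": 0.27, "dy": -0.22, "dz": 0.1, "twist": 0}, {"claw": -1, "dx": 0, "dy": 0, "dz": 0.4, "twist": 0}, {"claw": -1, "dx": 0, "dy": 0, "dz": 0.4, "twist": 0}, {"claw": -1, "dx": 0, "dy": 0, "dz": 0.3, "twist": 0}, {"claw": -1, "dx": 0, "dy": 0, "dz": 0.2, "twist": 0}, {"claw": -1, "dx": 0, "dy": 0, "dz": 0, "twist": 0}, {"claw": -1, "dx": 0, "dy": 0, "dz": 0, "twist": 0}]'

```text
clock: 9.33
position: [0.4501, 0.1017, 0.1258]
tcp_rot: [0.707, 0.707, -0.001, -0.001]
ft_force: [0.3, 0.7, 0.7]
width: 1.003
gripper_force: 0.0
```

```bash
python3 - <<'E'
from h import *
t=robot.snapshot('top');s=robot.snapshot('scene');o=robot.get_obs();print(o['clock'],o['position'])
for c in('top','scene'):
  for r in robot.place_of(c,'jar_blue')[:2]: print(c,r['conf'],np.round(r['point'],3))
a=cv2.resize(t[130:280,180:400],(660,450));b=cv2.resize(s[140:290,160:400],(720,450))
save('p1',b)
E
```

```text
9.4333 [0.45197155 0.10162182 0.12769251]
top 0.55 [ 0.649 -0.143  0.152]
scene 0.56 [ 0.644 -0.142  0.149]
```

View pics/p1.png

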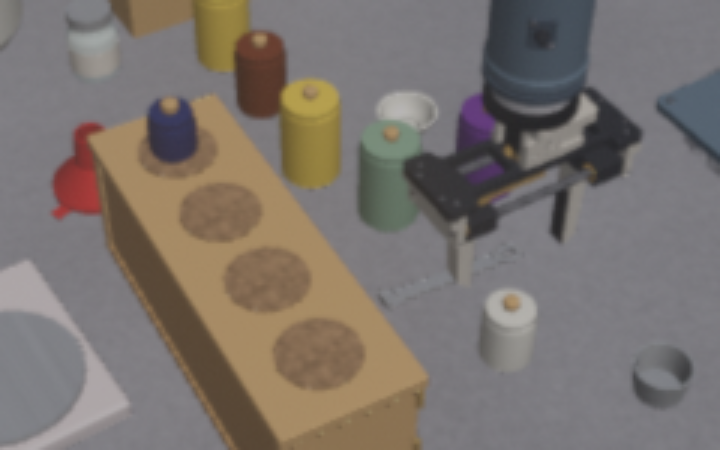

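Blue stands upright on pad_4 (px 172,135, beside the red funnel). The white jar is next (px 508,330).

Call:
move_arm --targets '[{"claw": -1, "dx": 0.02, "dy": -0.03, "dz": 0.25, "twist": 0}, {"claw": -1, "dx": 0, "dy": 0, "dz": 0.3, "twist": 0}, {"claw": -1, "dx": 0, "dy": 0, "dz": 0.3, "twist": 0}, {"claw": -1, "dx": 0, "dy": 0, "dz": 0.15, "twist": 0}, {"claw": -1, "dx": 0, "dy": 0, "dz": 0.05, "twist": 0}, {"claw": -1, "dx": 0, "dy": 0, "dz": 0, "twist": 0}, {"claw": 1, "dx": 0, "dy": 0, "dz": 0, "twist": 0}, {"claw": 1, "dx": 0, "dy": 0, "dz": 0, "twist": 0}, {"claw": 1, "dx": 0, "dy": 0, "dz": 0, "twist": 0}, {"claw": 1, "dx": 0, "dy": 0, "dz": 0, "twist": 0}, {"claw": 1, "dx": 0, "dy": 0, "dz": 0, "twist": 0}, {"claw": 1, "dx": 0, "dy": 0, "dz": 0, "twist": 0}]'

```text
clock: 10.53
position: [0.4479, 0.1037, 0.0216]
tcp_rot: [0.707, 0.707, 0.0, 0.0]
ft_force: [-0.6, 0.2, 0.2]
width: 0.617
gripper_force: 0.0
```

Call:
move_arm --targets '[{"claw": 1, "dx": 0, "dy": 0, "dz": 0, "twist": 0}, {"claw": 1, "dx": 0, "dy": 0, "dz": 0, "twist": 0}, {"claw": 1, "dx": 0, "dy": 0, "dz": 0, "twist": 0}, {"claw": 1, "dx": 0, "dy": 0, "dz": 0, "twist": 0}, {"claw": 1, "dx": 0, "dy": 0, "dz": 0, "twist": 0}, {"claw": 1, "dx": 0, "dy": 0, "dz": 0, "twist": 0}]'

```text
clock: 11.03
position: [0.4474, 0.1037, 0.0213]
tcp_rot: [0.707, 0.707, -0.0, -0.0]
ft_force: [-2.9, -0.2, 5.1]
width: 0.533
gripper_force: 25.0
```

Call:
move_arm --targets '[{"claw": 1, "dx": 0, "dy": 0, "dz": -0.1, "twist": 0}, {"claw": 1, "dx": 0, "dy": 0, "dz": -0.3, "twist": 0}, {"claw": 1, "dx": 0, "dy": 0, "dz": -0.35, "twist": 0}, {"claw": 1, "dx": 0, "dy": 0, "dz": -0.35, "twist": 0}, {"claw": 1, "dx": 0, "dy": 0, "dz": -0.35, "twist": 0}, {"claw": 1, "dx": 0, "dy": 0, "dz": -0.35, "twist": 0}, {"claw": 1, "dx": -0.1, "dy": 0.1, "dz": -0.2, "twist": 0}, {"claw": 1, "dx": -0.19, "dy": 0.25, "dz": 0, "twist": 0}, {"claw": 1, "dx": -0.19, "dy": 0.25, "dz": 0, "twist": 0}, {"claw": 1, "dx": -0.19, "dy": 0.25, "dz": 0, "twist": 0}, {"claw": 1, "dx": -0.19, "dy": 0.25, "dz": 0, "twist": 0}, {"claw": 1, "dx": -0.19, "dy": 0.25, "dz": 0, "twist": 0}]'

```text
clock: 12.03
position: [0.5835, -0.0022, 0.2204]
tcp_rot: [0.707, 0.707, -0.0, -0.0]
ft_force: [0.4, 0.2, -1.5]
width: 0.538
gripper_force: 25.0
```

Call:
move_arm --targets '[{"claw": 1, "dx": -0.19, "dy": 0.25, "dz": 0, "twist": 0}, {"claw": 1, "dx": -0.19, "dy": 0.25, "dz": 0, "twist": 0}, {"claw": 1, "dx": -0.12, "dy": 0.18, "dz": 0, "twist": 0}, {"claw": 1, "dx": 0, "dy": 0, "dz": 0, "twist": 0}, {"claw": 1, "dx": 0, "dy": 0, "dz": 0.1, "twist": 0}, {"claw": 1, "dx": 0, "dy": 0, "dz": 0.15, "twist": 0}, {"claw": 1, "dx": 0, "dy": 0, "dz": 0.1, "twist": 0}, {"claw": 1, "dx": 0, "dy": 0, "dz": 0.05, "twist": 0}, {"claw": 1, "dx": 0, "dy": 0, "dz": 0, "twist": 0}, {"claw": 1, "dx": 0, "dy": 0, "dz": 0, "twist": 0}]'

```text
clock: 12.87
position: [0.6502, -0.0507, 0.1811]
tcp_rot: [0.707, 0.707, -0.0, -0.0]
ft_force: [-0.2, 0.0, -0.3]
width: 0.53
gripper_force: 25.0
```

Call:
move_arm --targets '[{"claw": 1, "dx": 0, "dy": 0, "dz": 0.03, "twist": 0}, {"claw": 1, "dx": 0, "dy": 0, "dz": 0.02, "twist": 0}, {"claw": 1, "dx": 0, "dy": 0, "dz": 0.01, "twist": 0}, {"claw": 1, "dx": 0, "dy": 0, "dz": 0.01, "twist": 0}, {"claw": 1, "dx": 0, "dy": 0, "dz": 0, "twist": 0}, {"claw": 1, "dx": 0, "dy": 0, "dz": 0, "twist": 0}]'

```text
clock: 13.37
position: [0.6508, -0.0513, 0.1744]
tcp_rot: [0.707, 0.707, 0.0, 0.0]
ft_force: [0.0, 0.5, -1.3]
width: 0.538
gripper_force: 25.0
```

Call:
move_arm --targets '[{"claw": 1, "dx": 0, "dy": 0, "dz": 0.01, "twist": 0}, {"claw": 1, "dx": 0, "dy": 0, "dz": 0, "twist": 0}, {"claw": 1, "dx": 0, "dy": 0, "dz": 0, "twist": 0}]'

```text
clock: 13.62
position: [0.6508, -0.0513, 0.1744]
tcp_rot: [0.707, 0.707, 0.0, 0.001]
ft_force: [-2.8, 0.1, 5.8]
width: 0.533
gripper_force: 25.0
```

Contact. Release, lift and go over towards the brown jar.

Call:
move_arm --targets '[{"claw": -0.7, "dx": 0, "dy": 0, "dz": 0, "twist": 0}, {"claw": -0.7, "dx": 0, "dy": 0, "dz": 0, "twist": 0}, {"claw": -0.7, "dx": 0, "dy": 0, "dz": 0, "twist": 0}, {"claw": -0.7, "dx": 0, "dy": 0, "dz": 0, "twist": 0}, {"claw": -0.7, "dx": 0, "dy": 0, "dz": 0, "twist": 0}, {"claw": -0.7, "dx": 0, "dy": 0, "dz": 0, "twist": 0}, {"claw": -1, "dx": 0, "dy": 0, "dz": -0.15, "twist": 0}, {"claw": -1, "dx": 0, "dy": 0, "dz": -0.3, "twist": 0}, {"claw": -1, "dx": 0, "dy": 0, "dz": -0.35, "twist": 0}, {"claw": -1, "dx": 0, "dy": 0, "dz": -0.2, "twist": 0}, {"claw": -1, "dx": 0, "dy": 0, "dz": 0, "twist": 0}]'

```text
clock: 14.53
position: [0.653, -0.0518, 0.2793]
tcp_rot: [0.707, 0.707, 0.003, 0.004]
ft_force: [0.2, -0.3, 0.8]
width: 1.0
gripper_force: 0.0
```

Call:
move_arm --targets '[{"claw": -1, "dx": -0.3, "dy": -0.2, "dz": 0, "twist": 0}, {"claw": -1, "dx": -0.3, "dy": -0.2, "dz": 0, "twist": 0}, {"claw": -1, "dx": -0.3, "dy": -0.2, "dz": 0, "twist": 0}, {"claw": -1, "dx": -0.3, "dy": -0.2, "dz": 0, "twist": 0}, {"claw": -1, "dx": -0.3, "dy": -0.2, "dz": 0, "twist": 0}, {"claw": -1, "dx": -0.3, "dy": -0.2, "dz": 0, "twist": 0}, {"claw": -1, "dx": -0.3, "dy": -0.2, "dz": 0, "twist": 0}, {"claw": -1, "dx": -0.3, "dy": -0.2, "dz": 0, "twist": 0}, {"claw": -1, "dx": -0.3, "dy": -0.2, "dz": 0, "twist": 0}, {"claw": -1, "dx": 0, "dy": 0, "dz": 0.4, "twist": 0}, {"claw": -1, "dx": 0, "dy": 0, "dz": 0.4, "twist": 0}, {"claw": -1, "dx": 0, "dy": 0, "dz": 0.4, "twist": 0}]'

```text
clock: 15.53
position: [0.47, -0.3223, 0.1518]
tcp_rot: [0.708, 0.706, 0.0, 0.001]
ft_force: [0.0, -0.0, -0.3]
width: 0.998
gripper_force: 0.0
```

Call:
move_arm --targets '[{"claw": -1, "dx": 0, "dy": 0, "dz": 0.1, "twist": 0}, {"claw": -1, "dx": 0, "dy": 0, "dz": 0, "twist": 0}, {"claw": -1, "dx": 0, "dy": 0, "dz": 0, "twist": 0}]'

```text
clock: 15.78
position: [0.4711, -0.3214, 0.1437]
tcp_rot: [0.707, 0.707, 0.0, -0.0]
ft_force: [0.1, -0.9, 0.7]
width: 1.0
gripper_force: 0.0
```

```bash
python3 - <<'E'
from h import *
t=robot.snapshot('top');s=robot.snapshot('scene');o=robot.get_obs();print(o['clock'],o['position'],o['tcp_rot'])
for n in('jar_white','jar_brown'):
 for c in('top','scene'):
  for r in robot.place_of(c,n)[:3]: print(n,c,r['conf'],np.round(r['point'],3))
save('p2',s,(160,110,360,260),3.6)
E
```

```text
15.8833 [ 0.47223059 -0.32243517  0.1457367 ] [ 7.06857144e-01  7.07352834e-01 -2.30777624e-05  2.22397083e-03]
jar_white top 0.9 [ 0.647 -0.05   0.155]
jar_white scene 0.72 [ 0.649 -0.048  0.154]
jar_brown top 0.49 [ 0.47  -0.322 -0.002]
jar_brown scene 0.77 [ 0.468 -0.325  0.001]
```

View pics/p2.png

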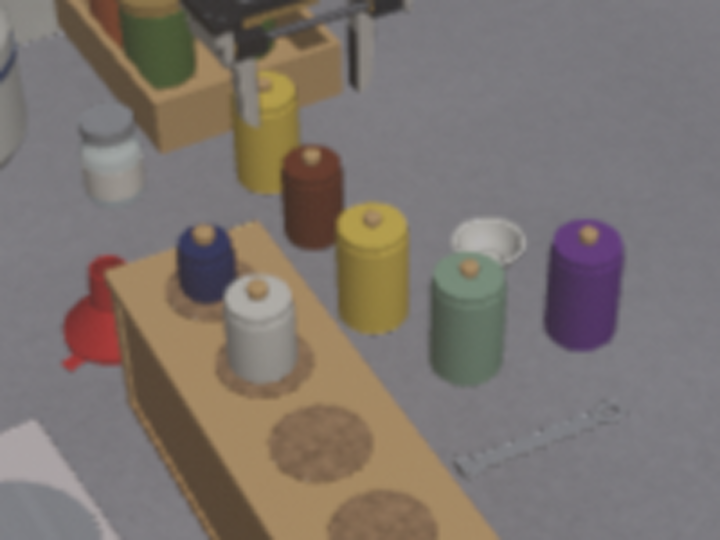

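White is upright on pad_3 and brown (px 312,195) stands between the two yellows. Descend and grip.

Call:
move_arm --targets '[{"claw": -1, "dx": 0, "dy": 0, "dz": 0.25, "twist": 0}, {"claw": -1, "dx": 0, "dy": 0, "dz": 0.3, "twist": 0}, {"claw": -1, "dx": 0, "dy": 0, "dz": 0.3, "twist": 0}, {"claw": -1, "dx": 0, "dy": 0, "dz": 0.15, "twist": 0}, {"claw": -1, "dx": 0, "dy": 0, "dz": 0.05, "twist": 0}, {"claw": -1, "dx": 0, "dy": 0, "dz": 0, "twist": 0}, {"claw": 1, "dx": 0, "dy": 0, "dz": 0, "twist": 0}, {"claw": 1, "dx": 0, "dy": 0, "dz": 0, "twist": 0}, {"claw": 1, "dx": 0, "dy": 0, "dz": 0, "twist": 0}, {"claw": 1, "dx": 0, "dy": 0, "dz": 0, "twist": 0}, {"claw": 1, "dx": 0, "dy": 0, "dz": 0, "twist": 0}, {"claw": 1, "dx": 0, "dy": 0, "dz": 0, "twist": 0}]'

```text
clock: 17.08
position: [0.4707, -0.3214, 0.0387]
tcp_rot: [0.707, 0.707, -0.0, 0.0]
ft_force: [-2.7, 0.0, 2.4]
width: 0.616
gripper_force: 1.0
```

Call:
move_arm --targets '[{"claw": 1, "dx": 0, "dy": 0, "dz": 0, "twist": 0}, {"claw": 1, "dx": 0, "dy": 0, "dz": 0, "twist": 0}, {"claw": 1, "dx": 0, "dy": 0, "dz": 0, "twist": 0}, {"claw": 1, "dx": 0, "dy": 0, "dz": 0, "twist": 0}]'

```text
clock: 17.42
position: [0.4706, -0.3214, 0.0386]
tcp_rot: [0.707, 0.707, -0.0, 0.0]
ft_force: [-3.2, 0.5, 6.3]
width: 0.594
gripper_force: 25.0
```

Call:
move_arm --targets '[{"claw": 1, "dx": 0, "dy": 0, "dz": -0.1, "twist": 0}, {"claw": 1, "dx": 0, "dy": 0, "dz": -0.3, "twist": 0}, {"claw": 1, "dx": 0, "dy": 0, "dz": -0.35, "twist": 0}, {"claw": 1, "dx": 0, "dy": 0, "dz": -0.35, "twist": 0}, {"claw": 1, "dx": 0, "dy": 0, "dz": -0.35, "twist": 0}, {"claw": 1, "dx": 0, "dy": 0, "dz": -0.35, "twist": 0}, {"claw": 1, "dx": 0.1, "dy": 0, "dz": -0.2, "twist": 0}, {"claw": 1, "dx": 0.3, "dy": 0, "dz": 0, "twist": 0}, {"claw": 1, "dx": 0.35, "dy": 0, "dz": 0, "twist": 0}, {"claw": 1, "dx": 0.35, "dy": 0, "dz": 0, "twist": 0}, {"claw": 1, "dx": 0.35, "dy": 0, "dz": 0, "twist": 0}, {"claw": 1, "dx": 0.35, "dy": 0, "dz": 0, "twist": 0}]'

```text
clock: 18.42
position: [0.4703, -0.1396, 0.2384]
tcp_rot: [0.707, 0.707, 0.0, -0.0]
ft_force: [0.3, -0.4, -2.5]
width: 0.594
gripper_force: 25.0
```

Call:
move_arm --targets '[{"claw": 1, "dx": 0.35, "dy": 0, "dz": 0, "twist": 0}, {"claw": 1, "dx": 0.35, "dy": 0, "dz": 0, "twist": 0}, {"claw": 1, "dx": 0.35, "dy": 0, "dz": 0, "twist": 0}, {"claw": 1, "dx": 0.35, "dy": 0, "dz": 0, "twist": 0}, {"claw": 1, "dx": 0.3, "dy": 0.1, "dz": 0, "twist": 0}, {"claw": 1, "dx": 0.1, "dy": 0.3, "dz": 0, "twist": 0}, {"claw": 1, "dx": 0, "dy": 0.35, "dz": 0, "twist": 0}, {"claw": 1, "dx": 0, "dy": 0.35, "dz": 0, "twist": 0}, {"claw": 1, "dx": 0, "dy": 0.35, "dz": 0, "twist": 0}, {"claw": 1, "dx": 0, "dy": 0.28, "dz": 0, "twist": 0}, {"claw": 1, "dx": 0, "dy": 0.1, "dz": 0, "twist": 0}, {"claw": 1, "dx": 0, "dy": 0, "dz": 0, "twist": 0}]'

```text
clock: 19.42
position: [0.6556, 0.0387, 0.2368]
tcp_rot: [0.707, 0.707, -0.0, -0.0]
ft_force: [0.1, 0.1, -1.1]
width: 0.596
gripper_force: 25.0
```

Call:
move_arm --targets '[{"claw": 1, "dx": 0, "dy": -0.01, "dz": 0.1, "twist": 0}, {"claw": 1, "dx": 0, "dy": 0, "dz": 0.15, "twist": 0}, {"claw": 1, "dx": 0, "dy": 0, "dz": 0.1, "twist": 0}, {"claw": 1, "dx": 0, "dy": 0, "dz": 0.05, "twist": 0}, {"claw": 1, "dx": 0, "dy": 0, "dz": 0.03, "twist": 0}, {"claw": 1, "dx": 0, "dy": 0, "dz": 0.02, "twist": 0}, {"claw": 1, "dx": 0, "dy": 0, "dz": 0.01, "twist": 0}, {"claw": 1, "dx": 0, "dy": 0, "dz": 0, "twist": 0}, {"claw": 1, "dx": 0, "dy": 0, "dz": 0, "twist": 0}]'

```text
clock: 20.17
position: [0.6529, 0.0387, 0.1928]
tcp_rot: [0.707, 0.707, 0.0, 0.0]
ft_force: [-0.1, -0.1, -1.5]
width: 0.591
gripper_force: 25.0
```

Call:
move_arm --targets '[{"claw": 1, "dx": 0, "dy": 0, "dz": 0.01, "twist": 0}, {"claw": 1, "dx": 0, "dy": 0, "dz": 0.01, "twist": 0}, {"claw": 1, "dx": 0, "dy": 0, "dz": 0, "twist": 0}, {"claw": 1, "dx": 0, "dy": 0, "dz": 0, "twist": 0}]'

```text
clock: 20.5
position: [0.6531, 0.0387, 0.1916]
tcp_rot: [0.707, 0.707, 0.001, 0.001]
ft_force: [-0.7, 0.7, 5.4]
width: 0.596
gripper_force: 25.0
```

Call:
move_arm --targets '[{"claw": -0.8, "dx": 0, "dy": 0, "dz": 0, "twist": 0}, {"claw": -0.8, "dx": 0, "dy": 0, "dz": 0, "twist": 0}, {"claw": -0.8, "dx": 0, "dy": 0, "dz": 0, "twist": 0}, {"claw": -0.8, "dx": 0, "dy": 0, "dz": 0, "twist": 0}, {"claw": -0.8, "dx": 0, "dy": 0, "dz": 0, "twist": 0}, {"claw": -0.8, "dx": 0, "dy": 0, "dz": 0, "twist": 0}, {"claw": -0.8, "dx": 0, "dy": 0, "dz": -0.15, "twist": 0}, {"claw": -0.8, "dx": 0, "dy": 0, "dz": -0.3, "twist": 0}, {"claw": -0.8, "dx": 0, "dy": 0, "dz": -0.35, "twist": 0}, {"claw": -0.8, "dx": 0, "dy": 0, "dz": -0.2, "twist": 0}, {"claw": -0.8, "dx": 0, "dy": 0, "dz": 0, "twist": 0}]'

```text
clock: 21.42
position: [0.6549, 0.0385, 0.2963]
tcp_rot: [0.707, 0.707, 0.003, 0.004]
ft_force: [0.3, -0.8, 1.3]
width: 0.902
gripper_force: 0.0
```

Call:
move_arm --targets '[{"claw": -0.8, "dx": -0.185, "dy": -0.265, "dz": 0, "twist": 0}, {"claw": -0.8, "dx": -0.185, "dy": -0.265, "dz": 0, "twist": 0}, {"claw": -0.8, "dx": -0.185, "dy": -0.265, "dz": 0, "twist": 0}, {"claw": -0.8, "dx": -0.185, "dy": -0.265, "dz": 0, "twist": 0}, {"claw": -0.8, "dx": -0.185, "dy": -0.265, "dz": 0, "twist": 0}, {"claw": -0.8, "dx": -0.185, "dy": -0.265, "dz": 0, "twist": 0}, {"claw": -0.8, "dx": -0.185, "dy": -0.265, "dz": 0, "twist": 0}, {"claw": -0.8, "dx": -0.185, "dy": -0.265, "dz": 0, "twist": 0}, {"claw": -0.8, "dx": 0, "dy": 0, "dz": 0.4, "twist": 0}, {"claw": -0.8, "dx": 0, "dy": 0, "dz": 0.4, "twist": 0}, {"claw": -0.8, "dx": 0, "dy": 0, "dz": 0.4, "twist": 0}, {"claw": -0.8, "dx": 0, "dy": 0, "dz": 0, "twist": 0}]'

```text
clock: 22.42
position: [0.4352, -0.1068, 0.1632]
tcp_rot: [0.707, 0.707, -0.002, -0.007]
ft_force: [-1.5, 1.1, -1.2]
width: 0.902
gripper_force: 0.0
```

```bash
python3 - <<'E'
from h import *
t=robot.snapshot('top');s=robot.snapshot('scene');o=robot.get_obs();print(o['clock'],o['position'],o['width'])
for n in('jar_brown','jar_green'):
 for c in('top','scene'):
  for r in robot.place_of(c,n)[:5]: print(n,c,round(r['conf'],2),np.round(r['point'],3))
save('p3',s,(160,110,360,260),3.6)
E
```

```text
22.5167 [ 0.43976009 -0.10883921  0.16959235] 0.8972228396960354
jar_brown top 0.82 [0.657 0.04  0.15 ]
jar_brown scene 0.77 [0.651 0.035 0.155]
jar_green top 0.92 [ 0.334 -0.087 -0.   ]
jar_green top 0.63 [ 0.464 -0.417  0.003]
jar_green top 0.63 [0.655 0.128 0.149]
jar_green top 0.37 [ 0.442 -0.108  0.002]
jar_green scene 0.93 [ 0.468 -0.416 -0.001]
jar_green scene 0.65 [ 0.475 -0.203 -0.001]
jar_green scene 0.65 [ 0.336 -0.095 -0.002]
jar_green scene 0.57 [ 0.439 -0.115  0.001]
```

View pics/p3.png

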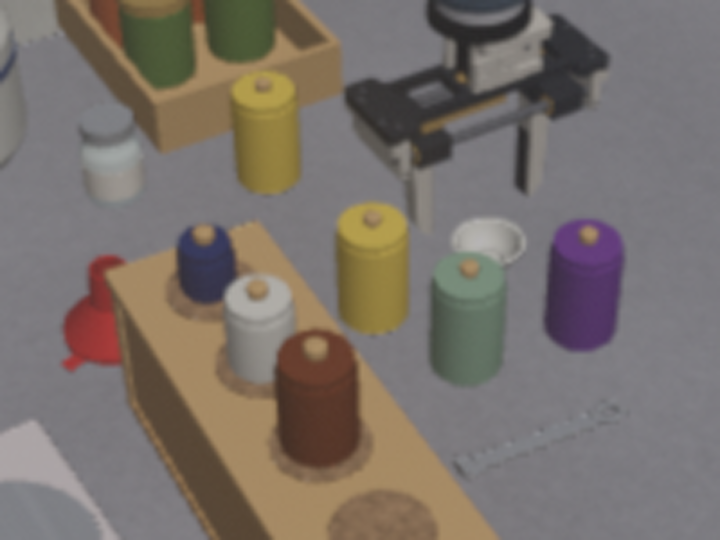

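Brown is upright on pad_2. The gripper is above the green jar (px 468,315), with purple clear behind the rear finger. Descend and grip green.

Call:
move_arm --targets '[{"claw": -0.8, "dx": 0, "dy": 0, "dz": 0.2, "twist": 0}, {"claw": -0.8, "dx": 0, "dy": 0, "dz": 0.3, "twist": 0}, {"claw": -0.8, "dx": 0, "dy": 0, "dz": 0.3, "twist": 0}, {"claw": -0.8, "dx": 0, "dy": 0, "dz": 0.2, "twist": 0}, {"claw": -0.8, "dx": 0, "dy": 0, "dz": 0.14, "twist": 0}, {"claw": -0.8, "dx": 0, "dy": 0, "dz": 0, "twist": 0}, {"claw": 1, "dx": 0, "dy": 0, "dz": 0, "twist": 0}, {"claw": 1, "dx": 0, "dy": 0, "dz": 0, "twist": 0}, {"claw": 1, "dx": 0, "dy": 0, "dz": 0, "twist": 0}, {"claw": 1, "dx": 0, "dy": 0, "dz": 0, "twist": 0}, {"claw": 1, "dx": 0, "dy": 0, "dz": 0, "twist": 0}, {"claw": 1, "dx": 0, "dy": 0, "dz": 0, "twist": 0}]' --force 30

```text
clock: 23.72
position: [0.4412, -0.1097, 0.0575]
tcp_rot: [0.707, 0.707, 0.0, 0.001]
ft_force: [-1.2, 0.2, 7.2]
width: 0.66
gripper_force: 30.0
```

Call:
move_arm --targets '[{"claw": 1, "dx": 0, "dy": 0, "dz": 0, "twist": 0}, {"claw": 1, "dx": 0, "dy": 0, "dz": 0, "twist": 0}, {"claw": 1, "dx": 0, "dy": 0, "dz": 0, "twist": 0}]'

```text
clock: 23.97
position: [0.4412, -0.1097, 0.0575]
tcp_rot: [0.707, 0.707, 0.0, 0.001]
ft_force: [-2.4, 0.6, 6.8]
width: 0.659
gripper_force: 30.0
```

Call:
move_arm --targets '[{"claw": 1, "dx": 0, "dy": 0, "dz": -0.1, "twist": 0}, {"claw": 1, "dx": 0, "dy": 0, "dz": -0.3, "twist": 0}, {"claw": 1, "dx": 0, "dy": 0, "dz": -0.35, "twist": 0}, {"claw": 1, "dx": 0, "dy": 0, "dz": -0.35, "twist": 0}, {"claw": 1, "dx": 0, "dy": 0, "dz": -0.35, "twist": 0}, {"claw": 1, "dx": 0, "dy": 0, "dz": -0.35, "twist": 0}, {"claw": 1, "dx": 0.1, "dy": 0, "dz": -0.2, "twist": 0}, {"claw": 1, "dx": 0.3, "dy": 0, "dz": 0, "twist": 0}, {"claw": 1, "dx": 0.35, "dy": 0, "dz": 0, "twist": 0}, {"claw": 1, "dx": 0.35, "dy": 0, "dz": 0, "twist": 0}, {"claw": 1, "dx": 0.35, "dy": 0, "dz": 0, "twist": 0}, {"claw": 1, "dx": 0.35, "dy": 0, "dz": 0, "twist": 0}]'

```text
clock: 24.97
position: [0.44, 0.0722, 0.2564]
tcp_rot: [0.707, 0.707, 0.0, 0.0]
ft_force: [1.1, 0.7, -2.9]
width: 0.661
gripper_force: 30.0
```

Call:
move_arm --targets '[{"claw": 1, "dx": 0.35, "dy": 0, "dz": 0, "twist": 0}, {"claw": 1, "dx": 0.24, "dy": 0.1, "dz": 0, "twist": 0}, {"claw": 1, "dx": 0, "dy": 0.3, "dz": 0, "twist": 0}, {"claw": 1, "dx": 0, "dy": 0.35, "dz": 0, "twist": 0}, {"claw": 1, "dx": 0, "dy": 0.35, "dz": 0, "twist": 0}, {"claw": 1, "dx": 0, "dy": 0.35, "dz": 0, "twist": 0}, {"claw": 1, "dx": 0, "dy": 0.35, "dz": 0, "twist": 0}, {"claw": 1, "dx": 0, "dy": 0.25, "dz": 0, "twist": 0}, {"claw": 1, "dx": 0, "dy": 0.1, "dz": 0, "twist": 0}, {"claw": 1, "dx": 0, "dy": 0, "dz": 0, "twist": 0}, {"claw": 1, "dx": 0, "dy": 0, "dz": 0, "twist": 0}]'

```text
clock: 25.88
position: [0.6552, 0.1297, 0.2551]
tcp_rot: [0.707, 0.707, -0.001, -0.001]
ft_force: [-0.1, 0.1, -2.6]
width: 0.661
gripper_force: 30.0
```

Target z is 0.0575 + 0.153 = 0.2105.

Call:
move_arm --targets '[{"claw": 1, "dx": 0, "dy": 0, "dz": 0.1, "twist": 0}, {"claw": 1, "dx": 0, "dy": 0, "dz": 0.15, "twist": 0}, {"claw": 1, "dx": 0, "dy": 0, "dz": 0.1, "twist": 0}, {"claw": 1, "dx": 0, "dy": 0, "dz": 0.04, "twist": 0}, {"claw": 1, "dx": 0, "dy": 0, "dz": 0.03, "twist": 0}, {"claw": 1, "dx": 0, "dy": 0, "dz": 0.02, "twist": 0}, {"claw": 1, "dx": 0, "dy": 0, "dz": 0, "twist": 0}, {"claw": 1, "dx": 0, "dy": 0, "dz": 0, "twist": 0}, {"claw": 1, "dx": 0, "dy": 0, "dz": 0, "twist": 0}]'

```text
clock: 26.63
position: [0.656, 0.1297, 0.2129]
tcp_rot: [0.707, 0.707, 0.0, 0.0]
ft_force: [0.2, 0.2, -2.8]
width: 0.661
gripper_force: 30.0
```

Call:
move_arm --targets '[{"claw": 1, "dx": 0, "dy": 0, "dz": 0.01, "twist": 0}, {"claw": 1, "dx": 0, "dy": 0, "dz": 0.01, "twist": 0}, {"claw": 1, "dx": 0, "dy": 0, "dz": 0.007, "twist": 0}, {"claw": 1, "dx": 0, "dy": 0, "dz": 0, "twist": 0}, {"claw": 1, "dx": 0, "dy": 0, "dz": 0, "twist": 0}]'

```text
clock: 27.05
position: [0.6559, 0.1298, 0.2105]
tcp_rot: [0.707, 0.707, 0.001, 0.0]
ft_force: [-1.5, 0.5, 5.5]
width: 0.663
gripper_force: 30.0
```

Contact. Release, lift and back off clear of the shelf.

Call:
move_arm --targets '[{"claw": -0.8, "dx": 0, "dy": 0, "dz": 0, "twist": 0}, {"claw": -0.8, "dx": 0, "dy": 0, "dz": 0, "twist": 0}, {"claw": -0.8, "dx": 0, "dy": 0, "dz": 0, "twist": 0}, {"claw": -0.8, "dx": 0, "dy": 0, "dz": 0, "twist": 0}, {"claw": -0.8, "dx": 0, "dy": 0, "dz": 0, "twist": 0}, {"claw": -0.8, "dx": 0, "dy": 0, "dz": 0, "twist": 0}, {"claw": -0.8, "dx": 0, "dy": 0, "dz": -0.15, "twist": 0}, {"claw": -0.8, "dx": 0, "dy": 0, "dz": -0.25, "twist": 0}, {"claw": -0.8, "dx": 0, "dy": 0, "dz": -0.25, "twist": 0}, {"claw": -0.8, "dx": 0, "dy": 0, "dz": -0.2, "twist": 0}, {"claw": -0.8, "dx": 0, "dy": 0, "dz": 0, "twist": 0}]'

```text
clock: 27.97
position: [0.6575, 0.1298, 0.2999]
tcp_rot: [0.707, 0.707, 0.003, 0.003]
ft_force: [-0.8, 0.1, 1.1]
width: 0.899
gripper_force: 0.0
```

Call:
move_arm --targets '[{"claw": -0.8, "dx": 0.1, "dy": -0.3, "dz": 0, "twist": 0}, {"claw": -0.8, "dx": 0.1, "dy": -0.3, "dz": 0, "twist": 0}, {"claw": -0.8, "dx": 0.1, "dy": -0.3, "dz": 0, "twist": 0}, {"claw": -0.8, "dx": 0.1, "dy": -0.3, "dz": 0, "twist": 0}, {"claw": -0.8, "dx": 0.1, "dy": -0.3, "dz": 0, "twist": 0}, {"claw": -0.8, "dx": 0.1, "dy": -0.3, "dz": 0, "twist": 0}, {"claw": -0.8, "dx": 0.1, "dy": -0.3, "dz": 0, "twist": 0}, {"claw": -0.8, "dx": 0.1, "dy": -0.3, "dz": 0, "twist": 0}, {"claw": -0.8, "dx": 0, "dy": 0, "dz": 0, "twist": 0}, {"claw": -0.8, "dx": 0, "dy": 0, "dz": 0, "twist": 0}]'

```text
clock: 28.8
position: [0.4143, 0.2101, 0.2944]
tcp_rot: [0.706, 0.708, 0.0, 0.0]
ft_force: [0.8, 0.4, 0.3]
width: 0.901
gripper_force: 0.0
```

```bash
python3 - <<'E'
from h import *
t=robot.snapshot('top');s=robot.snapshot('scene');o=robot.get_obs();print(o['clock'],o['position'])
for n in('jar_blue','jar_white','jar_brown','jar_green','funnel','press_disc'):
 for c in('top','scene'):
  for r in robot.place_of(c,n)[:4]:
    if r['point'][0]>.6: print(n,c,round(r['conf'],2),np.round(r['point'],3))
save('f1',s,(150,110,350,380),2.2)
save('f2',t,(150,120,400,260),3.2)
E
```

```text
28.9 [0.41617969 0.20954726 0.29420887]
jar_blue top 0.87 [ 0.647 -0.144  0.155]
jar_blue scene 0.8 [ 0.644 -0.144  0.152]
jar_white top 0.68 [ 0.648 -0.053  0.155]
jar_white top 0.66 [ 0.648 -0.142  0.148]
jar_white scene 0.72 [ 0.651 -0.048  0.153]
jar_brown top 0.91 [0.654 0.042 0.15 ]
jar_brown scene 0.74 [0.653 0.038 0.154]
jar_green top 0.61 [0.658 0.132 0.153]
jar_green scene 0.72 [0.656 0.13  0.153]
funnel top 0.67 [ 0.678 -0.299 -0.001]
funnel scene 0.79 [ 0.674 -0.295 -0.   ]
press_disc top 0.85 [ 0.699  0.266 -0.001]
press_disc scene 0.92 [ 0.7    0.264 -0.002]
press_disc scene 0.56 [ 0.651 -0.05   0.154]
```

View pics/f1.png

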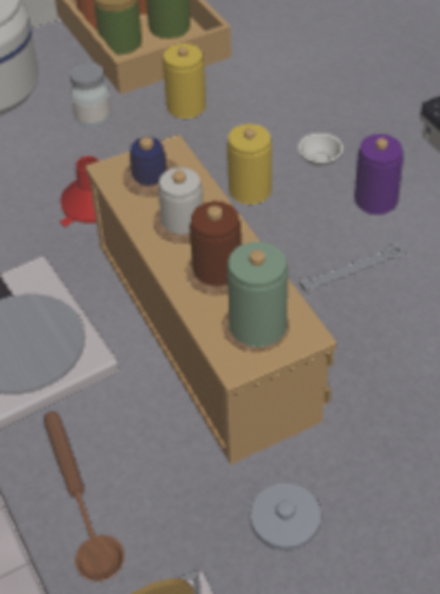

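View pics/f2.png

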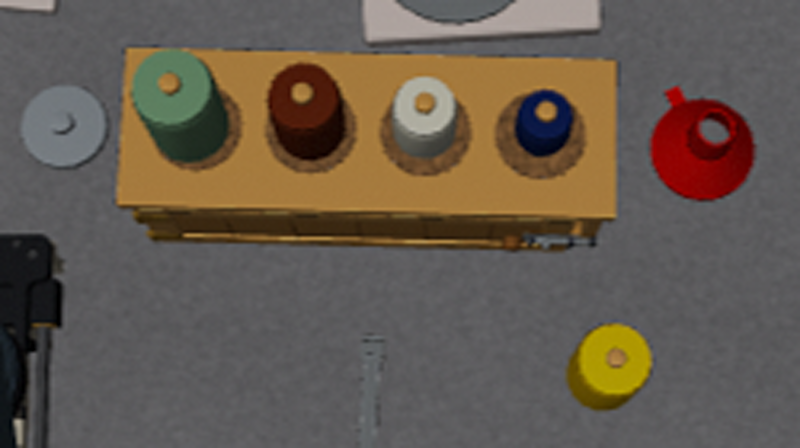

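Both views show all four jars upright and on their pads: blue, white, brown and green running from the funnel to the disc. The funnel and disc have not moved. Handing in.

```bash
python3 -c "
from workcell import robot
print(robot.sign_off())"
```

```text
the job is handed in; nothing more can be done
None
```

The four jars stand upright on the cork pads in order of height: blue by the funnel, then white, brown, and green by the press disc, each within about 5 mm of its pad's centre by the camera readings; funnel and disc were not moved, and the job was handed in at about 29 s.

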